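Dial open the stores drawer and put its locking pin away

ROBOT

A 7-joint arm with a two-finger parallel gripper is mounted at the origin on the work surface. World frame = base frame: x ahead of the robot, y to its left, z up, the work surface at z = 0. Lengths are in m, angles in rad, forces in N, time in s.
With the tool pointing down it reaches from about 0.35 to 0.9 m from the base axis. Payload 19.9 kg.
Tool frame: the origin (TCP) lies between the finger pads; the fingertips stand 14 mm ahead of it and the grasp point (between the pads) lies 5 mm behind it; z points along the fingers, y is the line along which they close (so a half turn about z gives the same grasp; the last joint's range is limited). The gripper opens to 85 mm and grips with 20 to 120 N. Pads are 22 mm wide; open, the fingers measure 114 mm over their backs; the gripper's body (76 mm by 85 mm) begins 54 mm behind the grasp point. The pads swing forward as they close: fully open they stand 13 mm farther back than shut.
Start: joints at [-1.387, 0.417, -0.01, 1.614, 0.005, 1.111, -0.053], TCP at [0.14, 0.609, 0.245] pointing down, gripper open.
Joint ranges: [-2.81, 2.81], [-0.39, 2.02], [-1.27, 1.25], [0.06, 2.57], [-1.19, 4.33], [0.19, 2], [-2.82, 2.82]. Speed limits (rad/s): [1.89, 1.89, 2.39, 2.39, 3.01, 3.01, 3.01].

INTERFACE

Orientations are given as a unit quaternion [x, y, z, w].
In Python, from workcell import robot gives the robot as it stands. The module is installed in compiled form; this text tells all that it offers.
- The arm moves only by the tool step_arm, never from a script. Its argument "rows" is a list of rows, each a list of 7 numbers: the gripper command: -1 is fully open, 1 is shut, values between are in proportion, then the shift along the tool's x, y, z in units of 0.5 m (1.0 is 0.5 m), then the turn, a rotation vector about the tool's x, y, z in units of pi/2 rad (1.0 is pi/2 rad). In form: [[gripper, tx, ty, tz, rx, ry, rz], ...]. A call has 1 to 12 rows; each row shifts and turns the commanded pose from where the row before left it, along the tool's axes as they then stand; what a row does not reach is not made up. A row lasts 1/12 s, in which the tool goes at most 41.7 mm and 7.16 degrees, less where a joint would pass 70% of its speed; a pose out of reach is approached as far as the arm can. A call with a number of a shift or a turn outside -1 to 1 is refused whole. A call with a gripper value outside its range is refused whole. The fingers move at their own pace and stop on an object; "squeeze" is the grip in N (left out, the last holds). Time passes only in rows, so rows that do not move let the fingers close. It gives the time, the measured TCP pose, the force, the opening and the grip force at its end, in the units of the state.
- robot.get_state(): the state, without advancing time (a new reading comes with each control period).
- robot.capture(name): name is "side" or "top"; returns the picture (420x560x3 uint8, red, green, blue); there is no depth.
- robot.calibration(name): a dict with "mtx" (3x3 intrinsics, pixels), "rvec" (rotation vector, rad) and "tvec" (3), from world to camera coordinates, as OpenCV has them. Camera axes: x right, y down, z forward; pixel columns grow to the right and rows downward; lengths in m; the calibration is good to about 2 mm. A picture is of the moment at which its call begins. calibration takes no time and is no camera call.
- robot.job_done(): hands the job in; it is judged then, once.
The state is a dict: "clock": time; "joints": joint angles; "qvel": joint speeds; "effort": joint torques, N m; "tcp_pos": TCP position; "tool_rot": TCP orientation; "wrist_force": force on the tool from outside, world axes, zero at the start; "wrist_torque": the same for the moment, N m; "opening": finger opening in m; "grasp_force": force on a finger pad.
Only numpy, scipy, OpenCV 4.12 (cv2) and the standard library are available. Lean on these libraries where they do the work, as an engineer would, in place of code of your own. Each camera call takes 0.05 s, during which the arm holds its last target. There are 200 camera calls.

TASK

Set the three numbered dials of the drawer lock to 4-7-3, reading outwards from the drawer unit, so that the locking pin comes free; draw the pin right out and lay it down on the bench. Then pull the drawer open to its stop, pick the pin up again and lay it flat in the drawer's empty front compartment, leaving the drawer open. Do not drop the pin or disturb the other things on and around the bench.

Things in the scene. Friction and masses are not known exactly. Their poses are not given: they have to be found in the camera images.
- cabinet: Fixed blue steel single-drawer unit, 200 mm deep (x), 280 wide (y), 115 high; origin under its centre on the bench. Its -x side, facing the robot, is the drawer front; +y is left seen from the robot. A combination lock barrel stands out sideways from its right (-y) side, level, parallel to y, 88 mm above the bench, with free room before, behind and under it.
- lock_root (a point): Point on the lock barrel's axis, at the side of the drawer unit; axes as the unit's. Outwards from here (mm along -y): ear plate 0-6, bearing sleeve 30 across 6-44, three dials with centres at 56, 86, 116, outer cap 38 wide 131-140, orange head of the locking pin 141-170. Red ribs along the top of the barrel are the index line.
- dial1_centre (a point): Centre, on the barrel axis, of dial 1 (next to the drawer unit; leftmost from the robot). Each dial is a black ten-sided ring, 48 mm across flats, 22 mm wide along the axis, 8 mm gap to the next; white numerals 0 to 9 on the flats, the flat of 0 red. Dials stay where left (drag 0.06 N m), no stops, no clicks.
- dial2_centre (a point): Centre of dial 2 (middle one), same size.
- dial3_centre (a point): Centre of dial 3 (outermost, beside the outer cap and the pin's head), same size.
- dial1 (a joint): Angle of dial 1 in rad. Numeral n is on top, at the index, when it reads n x 0.628 (plus any whole turns); it grows as the top of the dial rolls away from the robot. Two opposite flats stand upright half-way between numerals (at odd multiples of 0.314). The pin's teeth pass only within about 0.1 of the code numeral.
- dial2 (a joint): Angle of dial 2 in rad. Numeral n is on top, at the index, when it reads n x 0.628 (plus any whole turns); it grows as the top of the dial rolls away from the robot. Two opposite flats stand upright half-way between numerals (at odd multiples of 0.314). The pin's teeth pass only within about 0.1 of the code numeral.
- dial3 (a joint): Angle of dial 3 in rad. Numeral n is on top, at the index, when it reads n x 0.628 (plus any whole turns); it grows as the top of the dial rolls away from the robot. Two opposite flats stand upright half-way between numerals (at odd multiples of 0.314). The pin's teeth pass only within about 0.1 of the code numeral.
- pin: Loose steel locking pin, 198 mm long, 0.25 kg: shank 12 x 12 mm, three brass teeth on its upper side (5 wide, 9 high), square orange head at one end. Origin on the shank axis near the centre of mass, 92 mm from the head's end face; +y points to the nose (towards the drawer unit when locked), +z to the teeth side.
- pin_head (a point): Centre of the pin's square orange head, 26 x 26 mm, 28 mm long, 78 mm from the pin's origin along -y. The pin lies in the lock bore with 1 mm play, its nose through a staple on the drawer front. With all dials on the code it slides straight out along its -y, clear after 172 mm; with any dial off it stops hard within 3 mm.
- drawer (a joint): Opening of the drawer in m: 0 shut, 0.13 at its stop; slides towards the unit's -x with about 3 N of drag and stays where it is left.
- drawer_handle (a point): Middle of the drawer's bar handle: level bar 12 mm thick, 110 mm long, parallel to the unit's y, 42 mm off the drawer front (36 mm clear gap), 82 mm above the bench, 33 mm below the unit's top.
- drawer_tray (a point): Centre of the floor of the drawer's empty front compartment, 46 mm above the bench, axes as the unit's; moves with the drawer. 103 mm (x) by 244 mm (y); drawer front rises 50 mm above this floor, divider 26, side walls 32. Chromed lugs lie behind the divider. Clear of the unit's top once the drawer is open 0.10 or more.
- mug: blue mug, 80 mm wide, 92 mm high, origin under its centre; bystander
- felt_jar: glass jar, 64 mm wide, 85 mm high, standing on the rear of the drawer unit's top, origin under its centre; bystander
- mallet: mallet lying on the bench, wooden handle; bystander
- screwdriver: red-handled screwdriver lying on the bench; bystander
- tape_roll: cardboard-coloured roll, 100 mm wide, 48 mm high, origin under its centre; bystander
- drum_lug: bright drum lug casting, 70 x 26 x 26 mm, lying on the bench, origin under its centre; bystander
- spare_box: small carton 85 x 120 x 60 mm, origin under its centre; bystander

How it is judged:
On the way, in this order (a step that is already met when the one before it is completed fails the run):
1. the three dials stand at 4-7-3 ((value of joint dial1 between -4.02 and -3.52 rad or value of joint dial1 between 2.263 and 2.763 rad or value of joint dial1 between 8.546 and 9.046 rad) and (value of joint dial2 between -2.135 and -1.635 rad or value of joint dial2 between 4.148 and 4.648 rad or value of joint dial2 between 10.431 and 10.931 rad) and (value of joint dial3 between -4.648 and -4.148 rad or value of joint dial3 between 1.635 and 2.135 rad or value of joint dial3 between 7.918 and 8.418 rad)), for 0.2 s.
2. the pin is out of the lock and lies on the bench, let go (contact force between the fingers and pin below 0.05 N and linear speed of pin below 0.03 m/s and height (world z) of each of pin, pin_head below 0.03 m), for 0.3 s.
3. the drawer is open while the pin lies on the bench (all of step 2 and value of joint drawer above 0.105 m), for 0.2 s.
At the end, for the whole second after the job is handed in: The drawer is open at least 105 mm and the pin lies flat (within about 10 degrees of level) and at rest on the floor of its front compartment, let go, its middle within 45 mm (depth) and 60 mm (width) of the compartment's centre and pin and head under 22 mm above the floor (x of pin in the frame of drawer_tray between -0.045 and 0.045 m and y of pin in the frame of drawer_tray between -0.06 and 0.06 m and z of each of pin, pin_head in the frame of drawer_tray below 0.022 m and angle between pin's own y axis and vertical between 1.4 and 1.74 rad and contact force between the fingers and pin below 0.05 N and linear speed of pin below 0.03 m/s and value of joint drawer above 0.105 m); the robot touches nothing.
It fails at once if a bystander was pushed or carried more than 30 mm (distance of any of mug, felt_jar, mallet, screwdriver, tape_roll, drum_lug, spare_box from where it was at the start of the episode above 0.03 m).
It fails at once if the pin was dropped or thrown (faster than 1.2 m/s) (linear speed of pin above 1.2 m/s).
It also fails if it takes over 72 s, if anything falls off the work surface, if the arm or the gripper's body presses on something with over 40 N, if the wrist force passes 120 N, or if a joint passes its speed limit or range.

## Working session

There is one attempt and no reset: what is moved stays moved. The work goes in short steps, Python scripts to look and compute and a tool call to move; the robot and the scene stay as the last step left them, time stands still between calls to the robot, and variables do not carry over. Pictures are saved under pics/ and viewed, at most 10 in all, crops included, and the job is handed in when it is done.

Besides the shell and the picture viewer there is one more tool, called after "Call:" as name(argument=value, ...) on one line, values as JSON. step_arm: Moves the arm, as the interface text tells. Its arguments: {"type":"object","properties":{"rows":{"type":"array"},"squeeze":{"type":"number"}},"required":["rows"]}

```bash
mkdir -p pics; ls
python3 - <<'E'
from workcell import robot
import cv2
for n in ("side","top"):
    im=robot.capture(n); cv2.imwrite(f"pics/{n}0.png",cv2.cvtColor(im,cv2.COLOR_RGB2BGR))
    c=robot.calibration(n); print(n,c)
s=robot.get_state(); print(s)
E
```

```text
pics
side {'mtx': array([[529.8516922 ,   0.        , 280.61411675],
       [  0.        , 529.8516922 , 217.04827927],
       [  0.        ,   0.        ,   1.        ]]), 'rvec': array([ 1.35107897,  2.08867036, -1.0208351 ]), 'tvec': array([ 0.3159446 , -0.21129577,  2.12618054])}
top {'mtx': array([[482.3076698 ,   0.        , 284.84098283],
       [  0.        , 482.3076698 , 199.83473799],
       [  0.        ,   0.        ,   1.        ]]), 'rvec': array([ 2.15802268, -2.16570395,  0.12005041]), 'tvec': array([-0.10202015,  0.56664734,  1.386294  ])}
{'clock': 0.1, 'joints': array([-1.3864995 ,  0.41790593, -0.01031551,  1.61410748,  0.00465778,
        1.11076191, -0.05302991]), 'qvel': array([ 0.0003585 , -0.00166992,  0.00053218, -0.00293018, -0.0004688 ,
       -0.00147253, -0.00164952]), 'effort': array([ 8.99196821e-04, -8.65822220e+01,  6.80282637e-01, -4.35634196e+01,
        1.92044961e-02,  5.00204740e-03, -3.89686465e-05]), 'tcp_pos': array([0.13984711, 0.60883124, 0.24473071]), 'tool_rot': array([ 1.12673256e-01,  9.93631925e-01, -5.77795358e-04, -4.23160640e-05]), 'wrist_force': array([-0.27715399,  0.20265323,  1.07076815]), 'wrist_torque': array([-0.00580114, -0.0296425 ,  0.03657966]), 'grasp_force': 0.0, 'opening': 0.08545767918572594}
```

View pics/side0.png

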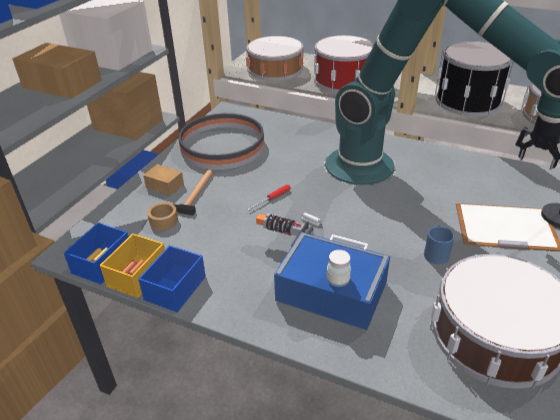

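View pics/top0.png

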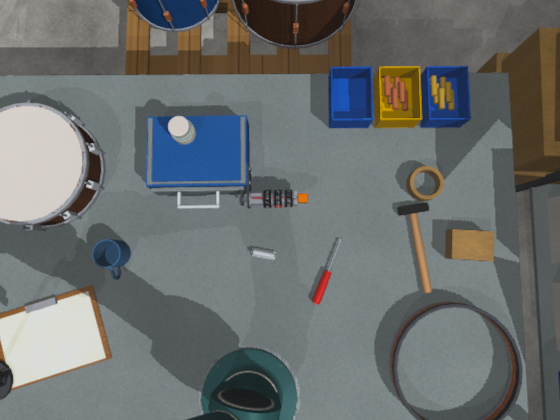

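The side view shows the barrel at about (280,224), the orange head at (262,219) and the cabinet at (335,275). The top view shows the cabinet at (150–248, 115–190), the barrel at (250–310, 198), the orange head at (303,198), the handle at (198,200) and the lug at (262,253). I'll zoom in on the lock.

```bash
cat > h.py <<'E'
import numpy as np, cv2
from workcell import robot
from scipy.spatial.transform import Rotation as R
C={n:robot.calibration(n) for n in("side","top")}
def ray(n,uv):
    c=C[n]; Rm=cv2.Rodrigues(c["rvec"])[0]
    d=Rm.T@np.linalg.inv(c["mtx"])@[uv[0],uv[1],1]; return -Rm.T@c["tvec"],d/np.linalg.norm(d)
def atz(n,uv,z): o,d=ray(n,uv); return o+d*(z-o[2])/d[2]
def tri(us,ut):
    (o1,d1),(o2,d2)=ray("side",us),ray("top",ut)
    A=np.stack([d1,-d2],1); t=np.linalg.lstsq(A,o2-o1,rcond=None)[0]
    p,q=o1+d1*t[0],o2+d2*t[1]; return (p+q)/2,np.linalg.norm(p-q)
def proj(n,p):
    c=C[n]; return cv2.projectPoints(np.atleast_2d(np.array(p,float)),c["rvec"],c["tvec"],c["mtx"],None)[0][:,0]
def crop(n,x,y,w,h,k): 
    im=cv2.cvtColor(robot.capture(n),cv2.COLOR_RGB2BGR)[y:y+h,x:x+w]
    return cv2.resize(im,None,fx=k,fy=k,interpolation=cv2.INTER_CUBIC)
E
python3 - <<'E'
from h import *
a=crop("top",240,180,80,33,10); b=crop("side",245,205,80,42,6)
b=cv2.copyMakeBorder(b,0,0,0,320,cv2.BORDER_CONSTANT)
cv2.imwrite("pics/z1.png",np.vstack([a,b]))
for n in C: print(n,ray(n,(280,210))[0])
# top-view cabinet corners at z .115, handle z .082
for uv in [(148,117),(246,116),(248,188),(148,189)]: print(atz("top",uv,.115).round(3))
for uv in [(178,206),(218,206)]: print(atz("top",uv,.082).round(3))
for uv in [(250,198.5),(308.5,198)]: print(atz("top",uv,.09).round(3))
print(tri((262,218),(303,198)), tri((349,243),(198,206)))
E
```

```text
side [1.74691057 0.48903753 1.1722868 ]
top [ 0.40578971 -0.10721837  1.44123118]
[0.794 0.282 0.115]
[0.796 0.005 0.115]
[ 0.59  -0.002  0.115]
[0.589 0.276 0.115]
[0.544 0.199 0.082]
[0.544 0.085 0.082]
[ 0.564 -0.006  0.09 ]
[ 0.565 -0.171  0.09 ]
(array([ 0.56370477, -0.15378531,  0.09232779]), np.float64(0.0033758891388443713)) (array([0.54540717, 0.14220816, 0.07294431]), np.float64(0.0030729539673412807))
```

View pics/z1.png

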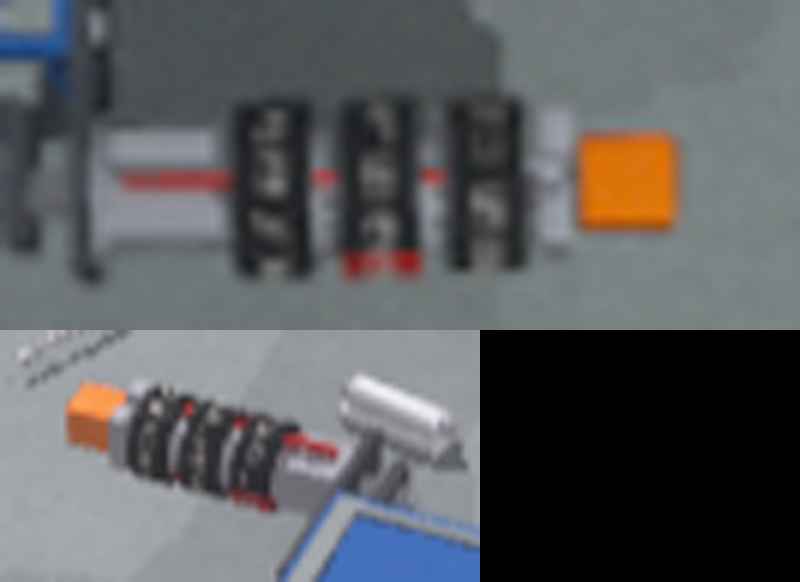

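The zoom shows the dials at top-view pixels (267.5,198.5), (278,198.5) and (288.7,198.5). Dial 2's red 0 faces the robot, which puts about 8 on top. Dial 1's red 0 is low on the far side, so it should read about 3–4. I'll unwrap the dial surfaces to read them properly.

```bash
cat > dials.py <<'E'
from h import *
AX=dict(x=.5645,z=.088); DY=[-.0545,-.0845,-.1145]
def unwrap(n,im,y,th,r=.0246):
    u=np.linspace(-.014,.014,57); T,U=np.meshgrid(th,u,indexing="ij") # rows: theta (towards robot positive)
    P=np.stack([AX["x"]-r*np.sin(T),y-U,AX["z"]+r*np.cos(T)],-1).reshape(-1,3)
    uv=proj(n,P).reshape(T.shape+(2,)).astype(np.float32)
    return cv2.remap(im,uv[...,0],uv[...,1],cv2.INTER_CUBIC)
def reds(im): 
    h=im.astype(int); return (h[...,2]>h[...,1]*1.6)&(h[...,2]>h[...,0]*1.6)&(h[...,2]>80)
E
python3 - <<'E'
from dials import *
for uv in [(267.5,198.7),(278,198.7),(288.7,198.5)]: print(atz("top",uv,.091).round(4))
ims={n:cv2.cvtColor(robot.capture(n),cv2.COLOR_RGB2BGR) for n in C}
for n,im in ims.items():
    h=im.astype(int); m=(h[...,2]>170)&(h[...,1]>60)&(h[...,1]<150)&(h[...,0]<70)
    k,l,st,ce=cv2.connectedComponentsWithStats(m.astype(np.uint8))
    print(n,[(st[i].tolist(),ce[i].round(1).tolist()) for i in range(1,k) if st[i][4]>15])
rows=[]
for n,(a,b) in {"top":(-75,85),"side":(-135,30)}.items():
    th=np.radians(np.linspace(a,b,290))
    row=[]
    for y in DY:
        w=cv2.resize(unwrap(n,ims[n],y,th),(200,290),interpolation=cv2.INTER_CUBIC)
        w=cv2.convertScaleAbs(w,alpha=1.5)
        for d in range(-144,145,36):
            if a<d<b:
                r=int((d-a)/(b-a)*290); cv2.line(w,(0,r),(12,r),(0,255,255) if d else (0,255,0),2)
        mm=reds(w)[:,60:150]; 
        t=np.degrees(th)[mm.sum(1)>30]; print(n,y,"red",t[[0,-1]].round() if len(t) else None)
        row.append(cv2.copyMakeBorder(w,2,2,2,2,cv2.BORDER_CONSTANT,value=(255,0,255)))
    rows.append(np.hstack(row))
cv2.imwrite("pics/u1.png",np.vstack(rows))
E
```

```text
[ 0.563  -0.0553  0.091 ]
[ 0.5629 -0.0849  0.091 ]
[ 0.5633 -0.1151  0.091 ]
side [([268, 185, 22, 11, 51], [279.0, 189.9])]
top [([379, 66, 40, 23, 93], [393.0, 69.9]), ([386, 77, 6, 17, 47], [387.9, 84.6]), ([433, 76, 5, 18, 60], [434.4, 85.6]), ([419, 80, 2, 15, 17], [419.2, 87.5]), ([401, 82, 3, 19, 48], [402.1, 90.5]), ([394, 89, 3, 19, 53], [395.0, 97.6]), ([441, 89, 3, 18, 52], [442.0, 97.8]), ([380, 93, 23, 27, 87], [385.3, 111.9]), ([420, 98, 1, 19, 19], [420.0, 107.0]), ([404, 118, 16, 2, 17], [411.1, 118.1]), ([298, 194, 10, 8, 76], [302.3, 197.6])]
top -0.0545 red None
top -0.0845 red [53. 82.]
top -0.1145 red None
side -0.0545 red [-110.  -93.]
side -0.0845 red None
side -0.1145 red None
```

View pics/u1.png

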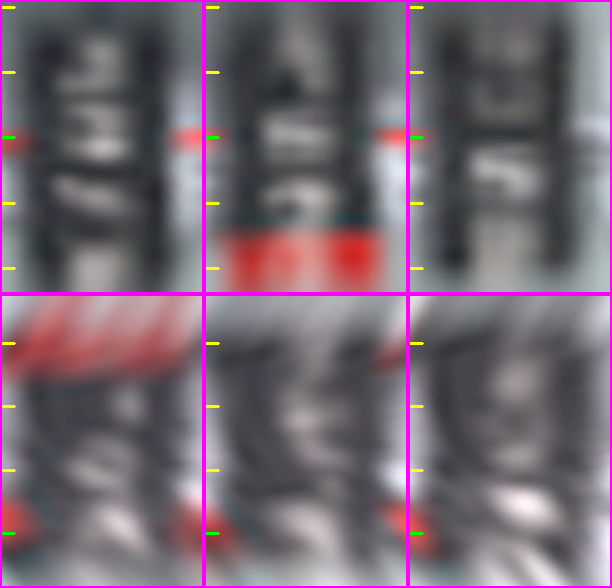

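Dial 2 reads 8.0, with its red 0 at +71°. Dial 1 reads about 3.1, with its red edge at −93°. Dial 3 sits half-way between numerals, somewhere from 4.5 to 6.5, with its red 0 hidden. I'll start moving by yawing the tool so that it closes along x.

Call:
step_arm(rows=[[-1,0,0,0,0,0,0.0778],[-1,0,0,0,0,0,0.0778],[-1,0,0,0,0,0,0.0778],[-1,0,0,0,0,0,0.0778],[-1,0,0,0,0,0,0.0778],[-1,0,0,0,0,0,0.0778],[-1,0,0,0,0,0,0.0778],[-1,0,0,0,0,0,0.0778],[-1,0,0,0,0,0,0.0778],[-1,0,0,0,0,0,0.0778],[-1,0,0,0,0,0,0.0778]], squeeze=40)

```text
clock: 1.22
tcp_pos: [0.1399, 0.6091, 0.2452]
tool_rot: [0.709, 0.705, -0.0, 0.0]
wrist_force: [-0.6, -0.3, -0.5]
opening: 0.0853
grasp_force: 0.0
```

```bash
cat > go.py <<'E'
import sys
from h import *
# go.py x y z tilt_deg(about +y) yaw_deg(about +z) : shift & turn, tool axes and row units, from the measured pose
a=list(map(float,sys.argv[1:])); s=robot.get_state()
R0=R.from_quat(s["tool_rot"]); base=R.from_matrix(np.array([[0,1,0],[1,0,0],[0,0,-1]]).T)
Rt=R.from_euler("z",a[4] if len(a)>4 else 0,degrees=True)*R.from_euler("y",a[3] if len(a)>3 else 0,degrees=True)*base
d=np.array(a[:3])-s["tcp_pos"]
print("t",s["clock"],"pos",s["tcp_pos"].round(4),"joints",s["joints"].round(2),"F",s["wrist_force"].round(1),"open",round(s["opening"],4),s["grasp_force"])
print("shift",(R0.inv().apply(d)/.5).round(4),"turn",((R0.inv()*Rt).as_rotvec()/(np.pi/2)).round(4),"rows>=",(np.linalg.norm(d)/.0417).round(1))
E
python3 go.py .563 -.115 .19 0
python3 -c "
from h import *
print(atz('top',(302.3+.5,197.6+.5),.101),tri((262,219),(302.5,197.8)))"
```

```text
t 1.2167 pos [0.1399 0.6091 0.2452] joints [-1.58  0.42  0.25  1.62 -0.11  1.11 -1.31] F [-0.6 -0.3 -0.5] open 0.0853 0.0
shift [-1.4437  0.8539  0.1106] turn [-0.      0.0001 -0.0034] rows>= 20.2
[ 0.56312425 -0.15444785  0.101     ] (array([ 0.56482931, -0.15288938,  0.08923409]), np.float64(0.0024949855381733777))
```

Call:
step_arm(rows=[[-1,-0.0602,0.0356,0.0046,0,0,0],[-1,-0.0602,0.0356,0.0046,0,0,0],[-1,-0.0602,0.0356,0.0046,0,0,0],[-1,-0.0602,0.0356,0.0046,0,0,0],[-1,-0.0602,0.0356,0.0046,0,0,0],[-1,-0.0602,0.0356,0.0046,0,0,0],[-1,-0.0602,0.0356,0.0046,0,0,0],[-1,-0.0602,0.0356,0.0046,0,0,0],[-1,-0.0602,0.0356,0.0046,0,0,0],[-1,-0.0602,0.0356,0.0046,0,0,0],[-1,-0.0602,0.0356,0.0046,0,0,0],[-1,-0.0602,0.0356,0.0046,0,0,0]])

```text
clock: 2.22
tcp_pos: [0.3543, 0.2465, 0.2178]
tool_rot: [0.707, 0.707, 0.0, -0.0]
wrist_force: [0.9, 0.1, -0.2]
opening: 0.0855
grasp_force: 0.0
```

Call:
step_arm(rows=[[-1,-0.0602,0.0356,0.0046,0,0,0],[-1,-0.0602,0.0356,0.0046,0,0,0],[-1,-0.0602,0.0356,0.0046,0,0,0],[-1,-0.0602,0.0356,0.0046,0,0,0],[-1,-0.0602,0.0356,0.0046,0,0,0],[-1,-0.0602,0.0356,0.0046,0,0,0],[-1,-0.0602,0.0356,0.0046,0,0,0],[-1,-0.0602,0.0356,0.0046,0,0,0],[-1,-0.0602,0.0356,0.0046,0,0,0],[-1,-0.0602,0.0356,0.0046,0,0,0],[-1,-0.0602,0.0356,0.0046,0,0,0],[-1,-0.0602,0.0356,0.0046,0,0,0]])

```text
clock: 3.22
tcp_pos: [0.5683, -0.1144, 0.1899]
tool_rot: [0.707, 0.708, 0.0, -0.0]
wrist_force: [0.2, 1.1, 0.1]
opening: 0.0856
grasp_force: 0.0
```

```bash
python3 go.py .563 -.115 .088 0;python3 go.py .622 -.115 .169 36
```

```text
t 3.2167 pos [ 0.5683 -0.1144  0.1899] joints [-0.37  0.47  0.67  1.8  -0.34  0.99  0.44] F [0.2 1.1 0.1] open 0.0856 0.0
shift [-0.0011 -0.0107  0.2038] turn [-0.     -0.0001  0.0008] rows>= 2.4
t 3.2167 pos [ 0.5683 -0.1144  0.1899] joints [-0.37  0.47  0.67  1.8  -0.34  0.99  0.44] F [0.2 1.1 0.1] open 0.0856 0.0
shift [-0.0012  0.1073  0.0418] turn [4.e-01 1.e-04 8.e-04] rows>= 1.4
```

Call:
step_arm(rows=[[-1,0,0.0536,0.0209,0,0,0],[-1,0,0.0536,0.0209,0,0,0],[-1,0,0,0,0.0667,0,0],[-1,0,0,0,0.0667,0,0],[-1,0,0,0,0.0667,0,0],[-1,0,0,0,0.0667,0,0],[-1,0,0,0,0.0667,0,0],[-1,0,0,0,0.0667,0,0]])

```text
clock: 3.88
tcp_pos: [0.6215, -0.1128, 0.1695]
tool_rot: [0.672, 0.672, -0.22, -0.22]
wrist_force: [0.0, 0.5, -0.0]
opening: 0.0852
grasp_force: 0.0
```

```bash
python3 go.py .563 -.115 .088 36
```

```text
t 3.8833 pos [ 0.6215 -0.1128  0.1695] joints [-0.21  0.94  0.61  1.18 -0.29  1.76  0.38] F [ 0.   0.5 -0. ] open 0.0852 0.0
shift [-0.0043  0.0021  0.2007] turn [-0.0031  0.0005  0.0004] rows>= 2.4
```

Call:
step_arm(rows=[[-1,-0.0011,0.0005,0.05,0,0,0],[-1,-0.0011,0.0005,0.05,0,0,0],[-1,-0.0011,0.0005,0.05,0,0,0],[-1,-0.0011,0.0005,0.05,0,0,0],[-1,0,0,0,0,0,0]])

```text
clock: 4.3
tcp_pos: [0.5598, -0.1148, 0.0844]
tool_rot: [0.672, 0.672, -0.22, -0.221]
wrist_force: [-0.5, 0.3, 0.2]
opening: 0.085
grasp_force: 0.0
```

```bash
python3 go.py .563 -.115 .088 36
```

```text
t 4.3 pos [ 0.5598 -0.1148  0.0844] joints [-0.24  0.94  0.59  1.42 -0.3   1.54  0.4 ] F [-0.5  0.3  0.2] open 0.085 0.0
shift [-0.0004  0.0008 -0.0095] turn [-0.0039 -0.0005  0.0002] rows>= 0.1
```

Call:
step_arm(rows=[[0.4,0,0.0008,-0.0095,0,0,0],[1,0,0,0,0,0,0],[1,0,0,0,0,0,0],[1,0,0,0,0,0,0],[1,0,0,0,0,0,0],[1,0,0,0,0,0,0]], squeeze=30)

```text
clock: 4.8
tcp_pos: [0.5674, -0.1153, 0.0928]
tool_rot: [0.672, 0.673, -0.218, -0.218]
wrist_force: [0.9, 1.7, 9.6]
opening: 0.0478
grasp_force: 30.2
```

```bash
python3 go.py .563 -.115 .088 -18
```

```text
t 4.8 pos [ 0.5674 -0.1153  0.0928] joints [-0.24  0.94  0.6   1.4  -0.3   1.55  0.4 ] F [0.9 1.7 9.6] open 0.0478 30.236201842781156
shift [ 0.0006 -0.0014  0.013 ] turn [-5.99e-01  3.00e-04  7.00e-04] rows>= 0.2
```

Call:
step_arm(rows=[[1,0,-0.0014,0,-0.0667,0,0],[1,0,-0.0014,0,-0.0667,0,0],[1,0,-0.0014,0,-0.0667,0,0],[1,0,-0.0014,0,-0.0667,0,0],[1,0,-0.0014,0,-0.0667,0,0],[1,0,-0.0014,0,-0.0667,0,0],[1,0,-0.0014,0,-0.0667,0,0],[1,0,-0.0014,0,-0.0667,0,0],[1,0,-0.0014,0,-0.0667,0,0],[1,0,0,0,0,0,0]])

```text
clock: 5.63
tcp_pos: [0.5617, -0.1153, 0.094]
tool_rot: [0.698, 0.698, 0.114, 0.116]
wrist_force: [23.5, -3.4, -29.9]
opening: 0.0469
grasp_force: 47.9
```

```bash
python3 go.py .563 -.115 .088 -18
python3 - <<'E'
from h import *
a=crop("top",240,170,80,50,7); b=crop("side",235,195,90,55,6)
b=cv2.copyMakeBorder(b,0,350-b.shape[0] if b.shape[0]<350 else 0,0,560-b.shape[1],cv2.BORDER_CONSTANT)
cv2.imwrite("pics/z2.png",np.vstack([a,b])[:600])
E
```

```text
t 5.6333 pos [ 0.5617 -0.1153  0.094 ] joints [-0.18  0.44  0.42  2.1  -0.67  0.38  0.78] F [ 23.5  -3.4 -29.9] open 0.0469 47.94513377244584
shift [ 0.0006 -0.0013  0.0123] turn [0.0075 0.0014 0.0006] rows>= 0.1
```

View pics/z2.png

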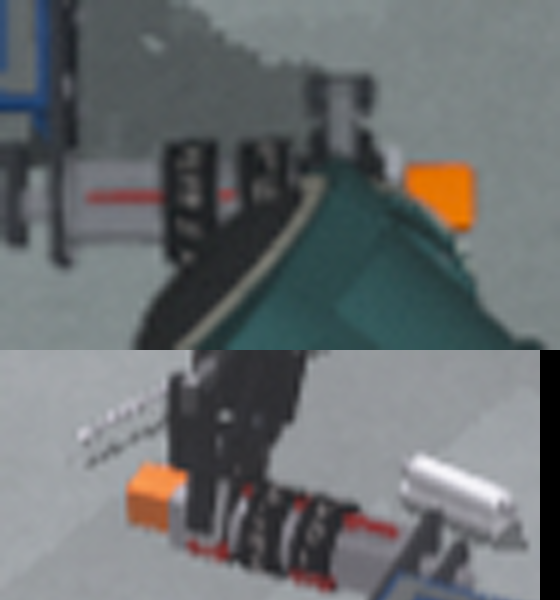

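Dial 3's red flat now shows just below the finger at (205,548) in the side view. That matches dial 1's red position of about −110°, so dial 3 reads 3. I'll open in place and move along the axis to dial 2.

Call:
step_arm(rows=[[-1,0,0,0,0,0,0],[-1,0,0,0,0,0,0],[-1,0,0,0,0,0,0],[-1,0,0,0,0,0,0],[-1,0,0,0,0,0,0]])

```text
clock: 6.15
tcp_pos: [0.5606, -0.1152, 0.0928]
tool_rot: [0.698, 0.699, 0.111, 0.111]
wrist_force: [0.5, 0.4, 0.0]
opening: 0.0855
grasp_force: 0.0
```

```bash
python3 go.py .563 -.085 .088 -18;python3 go.py .563 -.085 .088 18;  python3 - <<'E'
from dials import *
im=cv2.cvtColor(robot.capture("side"),cv2.COLOR_RGB2BGR)
th=np.radians(np.linspace(-150,30,290))
for y in DY:
    w=cv2.resize(unwrap("side",im,y,th),(200,290),interpolation=cv2.INTER_CUBIC)
    t=np.degrees(th)[reds(cv2.convertScaleAbs(w,alpha=1.5))[:,60:140].sum(1)>30]; print(y,t[[0,-1]].round() if len(t) else None)
E
```

```text
t 6.15 pos [ 0.5606 -0.1152  0.0928] joints [-0.18  0.45  0.43  2.1  -0.66  0.39  0.77] F [0.5 0.4 0. ] open 0.0855 0.0
shift [0.0605 0.0017 0.0106] turn [ 0.0002 -0.0001  0.0004] rows>= 0.7
t 6.15 pos [ 0.5606 -0.1152  0.0928] joints [-0.18  0.45  0.43  2.1  -0.66  0.39  0.77] F [0.5 0.4 0. ] open 0.0855 0.0
shift [0.0605 0.0017 0.0106] turn [4.002e-01 1.000e-04 4.000e-04] rows>= 0.7
-0.0545 [-110.  -93.]
-0.0845 None
-0.1145 [-111.  -84.]
```

Call:
step_arm(rows=[[-1,0.0303,0.0008,0.0053,0,0,0],[-1,0.0303,0.0008,0.0053,0,0,0],[-1,0,0,0,0.0667,0,0],[-1,0,0,0,0.0667,0,0],[-1,0,0,0,0.0667,0,0],[-1,0,0,0,0.0667,0,0],[-1,0,0,0,0.0667,0,0],[-1,0,0,0,0.0667,0,0]])

```text
clock: 6.87
tcp_pos: [0.5631, -0.0846, 0.0884]
tool_rot: [0.698, 0.699, -0.113, -0.112]
wrist_force: [-0.8, 1.2, 2.2]
opening: 0.0855
grasp_force: 0.0
```

```bash
python3 go.py .563 -.085 .088 18
```

```text
t 6.8667 pos [ 0.5631 -0.0846  0.0884] joints [-0.35  0.76  0.62  1.65 -0.38  1.19  0.41] F [-0.8  1.2  2.2] open 0.0855 0.0
shift [-0.0008  0.      0.0009] turn [-0.003   0.0008  0.0005] rows>= 0.0
```

Call:
step_arm(rows=[[0.4,0,0,0,0,0,0],[1,0,0,0,0,0,0],[1,0,0,0,0,0,0],[1,0,0,0,0,0,0],[1,0,0,0,0,0,0],[1,0,0,0,0,0,0]])

```text
clock: 7.37
tcp_pos: [0.5634, -0.0852, 0.0879]
tool_rot: [0.698, 0.699, -0.109, -0.109]
wrist_force: [9.8, -4.9, -14.6]
opening: 0.0471
grasp_force: 36.4
```

```bash
python3 go.py .563 -.085 .088 -18
```

```text
t 7.3667 pos [ 0.5634 -0.0852  0.0879] joints [-0.35  0.76  0.62  1.66 -0.38  1.18  0.41] F [  9.8  -4.9 -14.6] open 0.0471 36.430905339047754
shift [ 0.0004 -0.0009  0.0001] turn [-3.97e-01  3.00e-04  4.00e-04] rows>= 0.0
```

Call:
step_arm(rows=[[1,0,0,0,-0.0667,0,0],[1,0,0,0,-0.0667,0,0],[1,0,0,0,-0.0667,0,0],[1,0,0,0,-0.0667,0,0],[1,0,0,0,-0.0667,0,0],[1,0,0,0,-0.0667,0,0],[1,0,0,0,0,0,0]])

```text
clock: 7.95
tcp_pos: [0.563, -0.0854, 0.0894]
tool_rot: [0.698, 0.698, 0.114, 0.116]
wrist_force: [24.8, -4.4, -29.6]
opening: 0.047
grasp_force: 45.6
```

Call:
step_arm(rows=[[-1,0,0,0,0,0,0],[-1,0,0,0,0,0,0],[-1,0,0,0,0,0,0],[-1,0,0,0,0,0,0],[-1,0,0,0,0,0,0]])

```text
clock: 8.37
tcp_pos: [0.5627, -0.0849, 0.088]
tool_rot: [0.698, 0.699, 0.111, 0.111]
wrist_force: [-0.2, 0.3, 0.3]
opening: 0.0853
grasp_force: 0.0
```

```bash
python3 go.py .563 -.055 .088 -18
```

```text
t 8.3667 pos [ 0.5627 -0.0849  0.088 ] joints [-0.27  0.45  0.45  2.11 -0.67  0.37  0.72] F [-0.2  0.3  0.3] open 0.0853 0.0
shift [0.0598 0.0007 0.0001] turn [0.0003 0.     0.0004] rows>= 0.7
```

Call:
step_arm(rows=[[-1,0.0299,0.0003,0,0,0,0],[-1,0.0299,0.0003,0,0,0,0],[-1,0,0,0,0,0,0],[0.4,0,0,0,0,0,0],[1,0,0,0,0,0,0],[1,0,0,0,0,0,0],[1,0,0,0,0,0,0],[1,0,0,0,0,0,0],[1,0,0,0,0,0,0]])

```text
clock: 9.12
tcp_pos: [0.5633, -0.0557, 0.0883]
tool_rot: [0.698, 0.698, 0.111, 0.111]
wrist_force: [-1.0, 0.6, 6.6]
opening: 0.0479
grasp_force: 29.8
```

```bash
python3 go.py .563 -.055 .088 18
```

```text
t 9.1167 pos [ 0.5633 -0.0557  0.0883] joints [-0.35  0.45  0.48  2.12 -0.66  0.36  0.65] F [-1.   0.6  6.6] open 0.0479 29.75933510111645
shift [ 0.0014 -0.0008  0.0004] turn [ 4.006e-01  1.000e-04 -1.000e-04] rows>= 0.0
```

Gripped on the flats. I'll roll by +36°, release, and back off upwards to check.

Call:
step_arm(rows=[[1,0,0,0,0.0667,0,0],[1,0,0,0,0.0667,0,0],[1,0,0,0,0.0667,0,0],[1,0,0,0,0.0667,0,0],[1,0,0,0,0.0667,0,0],[1,0,0,0,0.0667,0,0],[1,0,0,0,0,0,0]])

```text
clock: 9.7
tcp_pos: [0.5637, -0.056, 0.0884]
tool_rot: [0.698, 0.698, -0.114, -0.113]
wrist_force: [-9.3, 6.2, 42.4]
opening: 0.0473
grasp_force: 45.4
```

Call:
step_arm(rows=[[-1,0,0,0,0,0,0],[-1,0,0,0,0,0,0],[-1,0,0,0,0,0,0],[-1,0,0,0,0,0,0],[-1,0,0,-0.06,0,0,0],[-1,0,0,-0.06,0,0,0],[-1,0,0,-0.06,0,0,0],[-1,0,0,-0.02,-0.0667,0,0],[-1,0,0,0,-0.0667,0,0],[-1,0,0,0,-0.0667,0,0]])

```text
clock: 10.53
tcp_pos: [0.5947, -0.0553, 0.184]
tool_rot: [0.707, 0.707, 0.002, 0.003]
wrist_force: [1.2, -0.5, -1.5]
opening: 0.0852
grasp_force: 0.0
```

```bash
python3 go.py .563 -.155 .2 0;  python3 - <<'E'
from dials import *
im=cv2.cvtColor(robot.capture("side"),cv2.COLOR_RGB2BGR); cv2.imwrite("pics/s3.png",im)
th=np.radians(np.linspace(-150,30,290))
for y in DY:
    w=cv2.resize(unwrap("side",im,y,th),(200,290),interpolation=cv2.INTER_CUBIC)
    t=np.degrees(th)[reds(cv2.convertScaleAbs(w,alpha=1.5))[:,60:140].sum(1)>30]; print(y,t[[0,-1]].round() if len(t) else None)
b=crop("side",235,195,90,55,8); cv2.imwrite("pics/z3.png",b)
E
```

```text
t 10.5333 pos [ 0.5947 -0.0553  0.184 ] joints [-0.49  0.52  0.71  1.77 -0.39  1.    0.37] F [ 1.2 -0.5 -1.5] open 0.0852 0.0
shift [-0.1993 -0.0633 -0.0323] turn [0.0043 0.0002 0.0002] rows>= 2.5
-0.0545 None
-0.0845 None
-0.1145 [-110.  -83.]
```

View pics/z3.png

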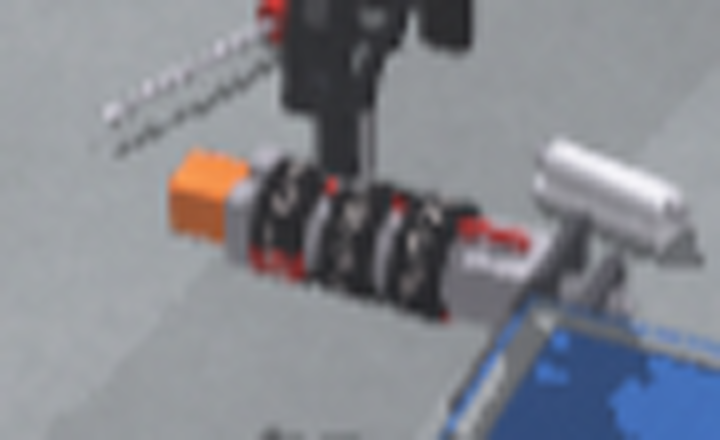

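Only dial 3 shows its red flat (275,265), so the dials should stand at 4-7-3. Next I'll grip the pin head.

Call:
step_arm(rows=[[-1,-0.0503,-0.0158,0,0.0043,0,0],[-1,-0.0503,-0.0158,0,0,0,0],[-1,-0.0503,-0.0158,0,0,0,0],[-1,-0.0503,-0.0158,0,0,0,0],[-1,0,0,0,0,0,0]])

```text
clock: 11.05
tcp_pos: [0.5606, -0.1608, 0.1837]
tool_rot: [0.709, 0.705, -0.003, -0.002]
wrist_force: [-0.3, -0.4, 0.1]
opening: 0.0855
grasp_force: 0.0
```

```bash
python3 go.py .563 -.1555 .093 0
```

```text
t 11.05 pos [ 0.5606 -0.1608  0.1837] joints [-0.32  0.5   0.73  1.79 -0.39  1.    0.55] F [-0.3 -0.4  0.1] open 0.0855 0.0
shift [0.0109 0.0062 0.1814] turn [-0.005   0.001  -0.0033] rows>= 2.2
```

Call:
step_arm(rows=[[-1,0.003,0.002,0.045,0,0,0],[-1,0.003,0.002,0.045,0,0,0],[-1,0,0,0.045,0,0,0],[-1,0,0,0.035,0,0,0],[-1,0,0,0,0,0,0],[-1,0,0,0,0,0,0]])

```text
clock: 11.55
tcp_pos: [0.5637, -0.1526, 0.098]
tool_rot: [0.707, 0.707, -0.003, -0.003]
wrist_force: [0.3, -0.0, 0.3]
opening: 0.0853
grasp_force: 0.0
```

```bash
python3 go.py .563 -.1555 .093 0
```

```text
t 11.55 pos [ 0.5637 -0.1526  0.098 ] joints [-0.27  0.62  0.65  1.84 -0.48  0.85  0.61] F [ 0.3 -0.   0.3] open 0.0853 0.0
shift [-0.0058 -0.0013  0.0099] turn [-0.0056 -0.0001  0.0004] rows>= 0.1
```

Call:
step_arm(rows=[[-1,-0.0058,-0.0013,0.0099,-0.0056,0,0],[0.2,0,0,0,0,0,0],[1,0,0,0,0,0,0],[1,0,0,0,0,0,0],[1,0,0,0,0,0,0],[1,0,0,0,0,0,0],[1,0,0,0,0,0,0],[1,0,0,0,0,0,0]], squeeze=80)

```text
clock: 12.22
tcp_pos: [0.5635, -0.1554, 0.0938]
tool_rot: [0.707, 0.707, 0.001, 0.001]
wrist_force: [-1.8, 0.9, 9.5]
opening: 0.0248
grasp_force: 78.9
```

```bash
python3 go.py .563 -.1555 .088 0
```

```text
t 12.2167 pos [ 0.5635 -0.1554  0.0938] joints [-0.27  0.62  0.64  1.85 -0.49  0.83  0.63] F [-1.8  0.9  9.5] open 0.0248 78.86924386024475
shift [-0.0001 -0.0009  0.0117] turn [ 0.0017 -0.0001  0.0005] rows>= 0.1
```

Call:
step_arm(rows=[[1,-0.006,0,0,0,0,0],[1,-0.006,0,0,0,0,0],[1,-0.006,0,0,0,0,0],[1,-0.006,0,0,0,0,0]])

```text
clock: 12.55
tcp_pos: [0.5638, -0.1665, 0.0937]
tool_rot: [0.706, 0.708, 0.001, 0.001]
wrist_force: [0.3, 5.9, 6.0]
opening: 0.0245
grasp_force: 78.6
```

The pin is free and sliding out.

Call:
step_arm(rows=[[1,-0.029,0,0,0,0,0],[1,-0.029,0,0,0,0,0],[1,-0.029,0,0,0,0,0],[1,-0.029,0,0,0,0,0],[1,-0.029,0,0,0,0,0],[1,-0.029,0,0,0,0,0]])

```text
clock: 13.05
tcp_pos: [0.5634, -0.2546, 0.0934]
tool_rot: [0.707, 0.708, 0.001, 0.001]
wrist_force: [0.2, 2.1, 0.3]
opening: 0.0245
grasp_force: 78.4
```

Call:
step_arm(rows=[[1,-0.029,0,0,0,0,0],[1,-0.029,0,0,0,0,0],[1,-0.029,0,0,0,0,0],[1,-0.029,0,0,0,0,0],[1,-0.029,0,0,0,0,0],[1,-0.029,0,0,0,0,0],[1,-0.029,0,0,0,0,0],[1,-0.01,0,0,0,0,0],[1,0,0,0,0,0,0]])

```text
clock: 13.8
tcp_pos: [0.5628, -0.3624, 0.0931]
tool_rot: [0.707, 0.707, 0.0, 0.001]
wrist_force: [0.4, 1.3, -3.0]
opening: 0.0243
grasp_force: 78.7
```

```bash
python3 go.py .563 -.36 .02 0
python3 - <<'E'
from h import *
cv2.imwrite("pics/s4.png",crop("side",150,130,250,140,3))
E
```

```text
t 13.8 pos [ 0.5628 -0.3624  0.0931] joints [ 0.11  0.75  0.62  1.62 -0.51  0.94  0.91] F [ 0.4  1.3 -3. ] open 0.0243 78.74938488006592
shift [0.0049 0.0002 0.1462] turn [ 0.001   0.0005 -0.0006] rows>= 1.8
```

View pics/s4.png

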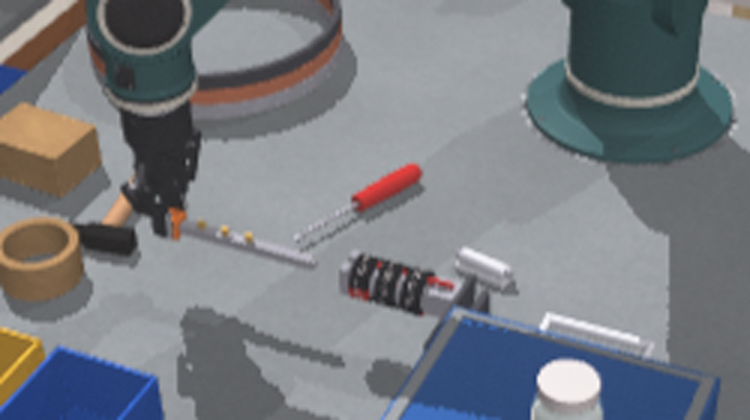

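The pin is clear of the lock, level, teeth up, with its nose at about (315,262) in the picture. Now I'll lower it.

Call:
step_arm(rows=[[1,0,0,0.025,0,0,0],[1,0,0,0.025,0,0,0],[1,0,0,0.025,0,0,0],[1,0,0,0.025,0,0,0],[1,0,0,0.025,0,0,0],[1,0,0,0.005,0,0,0],[1,0,0,0,0,0,0],[1,0,0,0,0,0,0]])

```text
clock: 14.52
tcp_pos: [0.5635, -0.3612, 0.0283]
tool_rot: [0.707, 0.707, 0.001, 0.001]
wrist_force: [0.2, 0.2, -2.7]
opening: 0.0242
grasp_force: 78.9
```

Call:
step_arm(rows=[[1,0,0,0.004,0,0,0],[1,0,0,0.004,0,0,0],[1,0,0,0.003,0,0,0],[1,0,0,0.001,0,0,0],[1,0,0,0,0,0,0]])

```text
clock: 14.93
tcp_pos: [0.5635, -0.361, 0.0223]
tool_rot: [0.707, 0.707, 0.001, 0.001]
wrist_force: [-0.4, -0.7, -2.0]
opening: 0.0244
grasp_force: 78.9
```

Call:
step_arm(rows=[[1,0,0,0.002,0,0,0],[1,0,0,0.002,0,0,0],[1,0,0,0,0,0,0]])

```text
clock: 15.18
tcp_pos: [0.5635, -0.3609, 0.0201]
tool_rot: [0.707, 0.707, 0.001, 0.001]
wrist_force: [-1.0, -0.3, -2.3]
opening: 0.0245
grasp_force: 78.9
```

Call:
step_arm(rows=[[1,0,0,0.002,0,0,0],[1,0,0,0,0,0,0]])

```text
clock: 15.35
tcp_pos: [0.5635, -0.3609, 0.0191]
tool_rot: [0.707, 0.707, 0.001, 0.001]
wrist_force: [-0.3, 0.5, -2.5]
opening: 0.0247
grasp_force: 78.9
```

Call:
step_arm(rows=[[1,0,0,0.002,0,0,0],[1,0,0,0.001,0,0,0],[1,0,0,0,0,0,0]])

```text
clock: 15.6
tcp_pos: [0.5635, -0.3611, 0.0189]
tool_rot: [0.707, 0.707, 0.001, 0.001]
wrist_force: [-7.9, 5.9, 18.2]
opening: 0.0248
grasp_force: 81.8
```

Call:
step_arm(rows=[[0.3,0,0,0,0,0,0],[0,0,0,0,0,0,0],[0,0,0,0,0,0,0],[-0.3,0,0,0,0,0,0],[-0.5,0,0,0,0,0,0]])

```text
clock: 16.02
tcp_pos: [0.5635, -0.361, 0.0177]
tool_rot: [0.707, 0.707, 0.001, 0.001]
wrist_force: [0.6, -0.2, 0.4]
opening: 0.0639
grasp_force: 0.0
```

```bash
python3 go.py .563 -.36 .18 0; python3 go.py .5 .14 .18 0; python3 -c "
from h import *
print(tri((349,239),(198,206)))
for uv in [(178,207.5),(218,207.5)]: print(atz('top',uv,.088).round(3))"
```

```text
t 16.0167 pos [ 0.5635 -0.361   0.0177] joints [ 0.14  0.84  0.56  1.64 -0.57  0.83  0.95] F [ 0.6 -0.2  0.4] open 0.0639 0.0
shift [ 2.000e-03 -3.000e-04 -3.246e-01] turn [0.0013 0.     0.0005] rows>= 3.9
t 16.0167 pos [ 0.5635 -0.361   0.0177] joints [ 0.14  0.84  0.56  1.64 -0.57  0.83  0.95] F [ 0.6 -0.2  0.4] open 0.0639 0.0
shift [ 1.0021 -0.1256 -0.3249] turn [0.0013 0.     0.0005] rows>= 12.7
(array([0.54372717, 0.14012522, 0.08732135]), np.float64(0.0018935109727012702))
[0.539 0.197 0.088]
[0.539 0.084 0.088]
```

Call:
step_arm(rows=[[-0.5,0,0,-0.02,0,0,0],[-0.5,0,0,-0.06,0,0,0],[-0.5,0,0,-0.08,0,0,0],[-0.5,0,0,-0.08,0,0,0],[-0.5,0,0,-0.08,0,0,0],[-0.5,0,0,0,0,0,0]])

```text
clock: 16.52
tcp_pos: [0.5651, -0.3633, 0.1866]
tool_rot: [0.707, 0.707, 0.002, 0.006]
wrist_force: [1.4, -0.9, -0.4]
opening: 0.0636
grasp_force: 0.0
```

Call:
step_arm(rows=[[0.15,0.077,-0.0028,0,0,0,0],[0.15,0.077,-0.0028,0,0,0,0],[0.15,0.077,-0.0028,0,0,0,0],[0.15,0.077,-0.0028,0,0,0,0],[0.15,0.077,-0.0028,0,0,0,0],[0.15,0.077,-0.0028,0,0,0,0],[0.15,0.077,-0.0028,0,0,0,0],[0.15,0.077,-0.0028,0,0,0,0],[0.15,0.077,-0.0028,0,0,0,0],[0.15,0.077,-0.0028,0,0,0,0],[0.15,0.077,-0.0028,0,0,0,0],[0.15,0.077,-0.0028,0,0,0,0]])

```text
clock: 17.52
tcp_pos: [0.5457, 0.1028, 0.1785]
tool_rot: [0.707, 0.707, 0.001, 0.001]
wrist_force: [1.8, -0.5, -0.2]
opening: 0.0363
grasp_force: 0.0
```

```bash
python3 go.py .546 .14 .18 0;python3 - <<'E'
from h import *
a=crop("top",135,180,285,60,2.8); b=crop("side",150,130,250,140,3)
b=cv2.copyMakeBorder(b,0,0,0,a.shape[1]-b.shape[1],cv2.BORDER_CONSTANT)
cv2.imwrite("pics/z5.png",np.vstack([a,b])[:600])
E
```

```text
t 17.5167 pos [0.5457 0.1028 0.1785] joints [-0.78  0.44  0.68  1.87 -0.34  0.94  0.06] F [ 1.8 -0.5 -0.2] open 0.0363 0.0
shift [ 0.0744  0.0007 -0.003 ] turn [ 0.0017 -0.0003  0.0003] rows>= 0.9
```

View pics/z5.png

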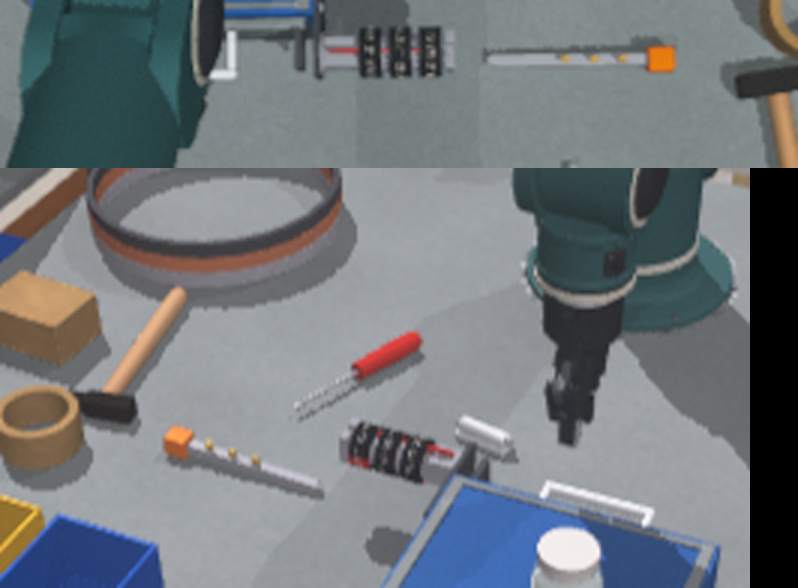

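The pin lies on the bench, teeth up. The handle bar is at about row 207 in the full top view. Now down onto the handle.

Call:
step_arm(rows=[[0.15,0.03,-0.003,0,0,0,0],[0.15,0.03,0,0.02,0,0,0],[0.15,0,0,0.04,0,0,0],[0.15,0,0,0.04,0,0,0],[0.15,0,0,0.04,0,0,0],[0.15,0,0,0.03,0,0,0],[0.15,0,0,0.015,0,0,0],[0.15,0,0,0,0,0,0]])

```text
clock: 18.28
tcp_pos: [0.544, 0.1308, 0.0837]
tool_rot: [0.707, 0.707, -0.0, 0.0]
wrist_force: [-0.2, 0.3, 0.6]
opening: 0.0365
grasp_force: 0.0
```

Call:
step_arm(rows=[[1,0,0,0,0,0,0],[1,0,0,0,0,0,0],[1,0,0,0,0,0,0],[1,0,0,0,0,0,0]], squeeze=40)

```text
clock: 18.62
tcp_pos: [0.5435, 0.1311, 0.086]
tool_rot: [0.707, 0.707, 0.0, -0.0]
wrist_force: [-13.1, -2.3, 10.6]
opening: 0.0101
grasp_force: 39.2
```

```bash
python3 go.py .414 .14 .082 0
```

```text
t 18.6167 pos [0.5435 0.1311 0.086 ] joints [-0.75  0.58  0.59  1.92 -0.45  0.78  0.1 ] F [-13.1  -2.3  10.6] open 0.0101 39.19740378856659
shift [ 0.0181 -0.2591  0.008 ] turn [-0.0002 -0.0004  0.0006] rows>= 3.1
```

Call:
step_arm(rows=[[1,0,-0.01,0,0,0,0],[1,0,-0.022,0,0,0,0],[1,0,-0.022,0,0,0,0],[1,0,-0.022,0,0,0,0],[1,0,-0.022,0,0,0,0],[1,0,-0.022,0,0,0,0],[1,0,-0.022,0,0,0,0],[1,0,-0.022,0,0,0,0],[1,0,-0.022,0,0,0,0],[1,0,-0.022,0,0,0,0],[1,0,-0.022,0,0,0,0],[1,0,-0.018,0,0,0,0]])

```text
clock: 19.62
tcp_pos: [0.4213, 0.1299, 0.086]
tool_rot: [0.707, 0.707, 0.002, 0.002]
wrist_force: [4.8, -11.9, 7.1]
opening: 0.0102
grasp_force: 41.2
```

Call:
step_arm(rows=[[1,0,-0.005,0,0,0,0],[1,0,-0.004,0,0,0,0],[1,0,0,0,0,0,0]])

```text
clock: 19.87
tcp_pos: [0.4167, 0.1299, 0.0859]
tool_rot: [0.707, 0.707, 0.001, 0.001]
wrist_force: [-2.5, -12.8, 13.7]
opening: 0.01
grasp_force: 41.8
```

Call:
step_arm(rows=[[1,0,-0.005,0,0,0,0],[1,0,-0.004,0,0,0,0],[1,0,0,0,0,0,0]])

```text
clock: 20.12
tcp_pos: [0.4133, 0.1298, 0.086]
tool_rot: [0.707, 0.707, 0.002, 0.002]
wrist_force: [7.2, -12.7, 2.4]
opening: 0.0101
grasp_force: 40.9
```

Call:
step_arm(rows=[[0.15,0,0,0,0,0,0],[0.15,0,0,0,0,0,0],[0.15,0,0,0,0,0,0],[0.15,0,0,-0.03,0,0,0],[0.15,0,0,-0.06,0,0,0],[0.15,0,0,-0.06,0,0,0],[0.15,0,0,-0.06,0,0,0],[0.15,0,0,0,0,0,0]])

```text
clock: 20.78
tcp_pos: [0.4133, 0.1316, 0.1943]
tool_rot: [0.707, 0.707, 0.004, 0.001]
wrist_force: [0.5, 0.7, 0.4]
opening: 0.0361
grasp_force: 0.0
```

```bash
python3 - <<'E'
from h import *
im=cv2.cvtColor(robot.capture("top"),cv2.COLOR_RGB2BGR); h=im.astype(int)
m=(h[...,2]>170)&(h[...,1]>60)&(h[...,1]<150)&(h[...,0]<70); m[:180]=0;m[230:]=0;m[:,380:]=0
ys,xs=np.nonzero(m); print("head px",xs.mean(),ys.mean(),len(xs), xs.min(),xs.max(),ys.min(),ys.max())
print("head",atz("top",(xs.mean(),ys.mean()),.026))
# shank from crop: nose (485/2.8+135, 57/2.8+180), shank near head
for uv in [(308.5,200.3),(365,200.6)]: print(atz("top",uv,.012))
print("side",tri((208.5,219.5),(xs.mean(),ys.mean())), tri((256.5,237.5),(308.8,200.4)))
E
python3 go.py .5635 -.284 .16 0
```

```text
head px 370.93506493506493 200.7922077922078 77 367 375 197 205
head [ 0.56318235 -0.3580892   0.026     ]
[ 0.56690432 -0.17452821  0.012     ]
[ 0.56538116 -0.34290279  0.012     ]
side (array([ 0.5645905 , -0.36064672,  0.02022114]), np.float64(0.0033552323339557737)) (array([ 0.56739701, -0.17552612,  0.00370774]), np.float64(0.000637883158525458))
t 20.8333 pos [0.4125 0.1318 0.1922] joints [-1.09  0.17  0.78  2.15 -0.16  0.87 -0.21] F [-0.8  0.7 -1.1] open 0.0361 0.0
shift [-0.8324  0.3005  0.063 ] turn [ 0.0035 -0.0024  0.0009] rows>= 10.6
```

Call:
step_arm(rows=[[0.15,-0.0691,0.0254,0,0.0035,0,0],[0.15,-0.0691,0.0254,0,0,0,0],[0.15,-0.0691,0.0254,0,0,0,0],[0.15,-0.0691,0.0254,0,0,0,0],[0.15,-0.0691,0.0254,0,0,0,0],[0.15,-0.0691,0.0254,0,0,0,0],[0.15,-0.0691,0.0254,0,0,0,0],[0.15,-0.0691,0.0254,0,0,0,0],[0.15,-0.0691,0.0254,0,0,0,0],[0.15,-0.0691,0.0254,0,0,0,0],[0.15,-0.0691,0.0254,0,0,0,0],[0.15,-0.0691,0.0254,0,0,0,0]])

```text
clock: 21.83
tcp_pos: [0.5643, -0.285, 0.1883]
tool_rot: [0.707, 0.707, -0.001, -0.002]
wrist_force: [1.2, 0.9, 0.2]
opening: 0.036
grasp_force: 0.0
```

Call:
step_arm(rows=[[0,0,0,0,0,0,0],[0,0,0,0.03,0,0,0],[0,0,0,0.06,0,0,0],[0,0,0,0.06,0,0,0],[0,0,0,0.06,0,0,0],[0,0,0,0.03,0,0,0],[0,0,0,0,0,0,0]])

```text
clock: 22.42
tcp_pos: [0.562, -0.2826, 0.0659]
tool_rot: [0.707, 0.707, -0.002, -0.004]
wrist_force: [-0.9, -0.2, -0.6]
opening: 0.0424
grasp_force: 0.0
```

```bash
python3 go.py .565 -.2825 .0165 0 -1
```

```text
t 22.4167 pos [ 0.562  -0.2826  0.0659] joints [-0.06  0.75  0.67  1.74 -0.58  0.87  0.87] F [-0.9 -0.2 -0.6] open 0.0424 0.0
shift [0.0001 0.0068 0.0988] turn [-0.0054 -0.0011  0.0115] rows>= 1.2
```

Call:
step_arm(rows=[[0,0,0.0034,0.025,-0.003,0,0.0115],[0,0,0.0034,0.025,0,0,0],[0,0,0,0.025,0,0,0],[0,0,0,0.015,0,0,0],[0,0,0,0.005,0,0,0],[0,0,0,0,0,0,0]])

```text
clock: 22.92
tcp_pos: [0.5669, -0.2836, 0.0215]
tool_rot: [0.713, 0.701, 0.0, 0.0]
wrist_force: [0.3, -0.0, 0.9]
opening: 0.0425
grasp_force: 0.0
```

```bash
python3 go.py .565 -.2825 .0165 0 -1
```

```text
t 22.9167 pos [ 0.5669 -0.2836  0.0215] joints [-0.03  0.81  0.63  1.74 -0.63  0.8   0.89] F [ 0.3 -0.   0.9] open 0.0425 0.0
shift [ 0.0022 -0.0039  0.01  ] turn [ 0.0004 -0.      0.0001] rows>= 0.1
```

Call:
step_arm(rows=[[0,0.002,-0.0035,0.0085,0,0,0],[0.3,0,0,0,0,0,0],[1,0,0,0,0,0,0],[1,0,0,0,0,0,0],[1,0,0,0,0,0,0],[1,0,0,0,0,0,0]], squeeze=60)

```text
clock: 23.42
tcp_pos: [0.5656, -0.2827, 0.0182]
tool_rot: [0.713, 0.701, 0.001, 0.001]
wrist_force: [-2.6, 1.7, 6.5]
opening: 0.0099
grasp_force: 60.5
```

Call:
step_arm(rows=[[1,0,0,0,0,0,0],[1,0,0,-0.01,0,0,0],[1,0,0,-0.03,0,0,0],[1,0,0,-0.05,0,0,0],[1,0,0,-0.06,0,0,0],[1,0,0,-0.06,0,0,0],[1,0,0,-0.06,0,0,0],[1,0,0,-0.06,0,0,0],[1,0,0,0,0,0,0]])

```text
clock: 24.17
tcp_pos: [0.5668, -0.2842, 0.1895]
tool_rot: [0.713, 0.701, 0.002, 0.004]
wrist_force: [0.8, -0.8, -1.7]
opening: 0.01
grasp_force: 59.4
```

```bash
python3 go.py .48 .13 .18 0
python3 - <<'E'
from h import *
for n in C: cv2.imwrite(f"pics/{n}6.png",cv2.cvtColor(robot.capture(n),cv2.COLOR_RGB2BGR))
a=cv2.imread("pics/top6.png")[100:300,130:430]; b=cv2.imread("pics/side6.png")[140:340,180:480]
cv2.imwrite("pics/z6.png",cv2.resize(np.vstack([a,b])[:400],None,fx=2,fy=1.5) if 0 else cv2.resize(np.hstack([a[:, :200],b[:,:230]]),None,fx=1.86,fy=1.86,interpolation=cv2.INTER_CUBIC))
E
```

```text
t 24.1667 pos [ 0.5668 -0.2842  0.1895] joints [-0.13  0.6   0.78  1.67 -0.47  1.06  0.78] F [ 0.8 -0.8 -1.7] open 0.01 59.41473841667175
shift [ 0.8251 -0.1886  0.0151] turn [ 0.0053  0.0018 -0.0115] rows>= 10.2
```

View pics/z6.png

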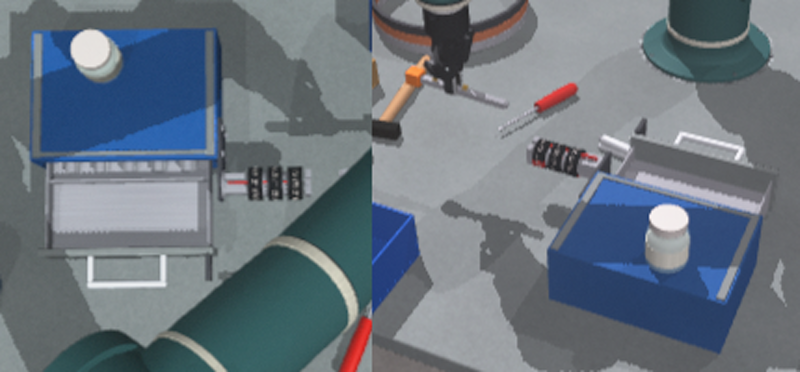

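The pin is held level. The drawer is open, with the compartment in the top view at about px (158–238, 197–233).

Run:
```python
from h import *
for nm,uv,z in [("front top edge inner",(197,100+247/1.86),.096),("front outer",(197,100+255/1.86),.096),("divider",(197,100+181/1.86),.072),("L wall",(130+49/1.86,216),.078),("R wall",(130+204/1.86,216),.078),("floor L",(130+53/1.86,212),.046),("floor R",(130+200/1.86,212),.046)]: print(nm,atz("top",uv,z).round(4))
im=cv2.imread("pics/top6.png"); print(im[192:242,197].sum(1).tolist())
print(im[212,150:248].sum(1).tolist())
```

```text
front top edge inner [0.4675 0.1409 0.096 ]
front outer [0.4555 0.1407 0.096 ]
divider [0.5699 0.1471 0.072 ]
L wall [0.5163 0.2604 0.078 ]
R wall [0.5154 0.024  0.078 ]
floor L [0.5305 0.2631 0.046 ]
floor R [0.5296 0.0335 0.046 ]
[377, 345, 348, 340, 481, 409, 461, 536, 541, 538, 529, 531, 540, 549, 543, 540, 540, 536, 547, 546, 538, 543, 541, 539, 544, 543, 539, 547, 547, 544, 518, 507, 416, 360, 347, 347, 351, 349, 348, 352, 350, 405, 450, 460, 462, 336, 261, 386, 440, 441]
[298, 301, 298, 296, 431, 436, 335, 285, 376, 480, 518, 516, 543, 546, 550, 551, 551, 550, 548, 547, 547, 549, 552, 546, 546, 548, 545, 547, 551, 548, 545, 546, 546, 545, 547, 542, 542, 539, 541, 543, 534, 542, 539, 543, 537, 539, 539, 538, 540, 538, 539, 536, 534, 546, 544, 546, 545, 543, 541, 545, 545, 544, 553, 550, 550, 550, 551, 550, 553, 554, 556, 556, 553, 554, 557, 557, 560, 553, 558, 559, 560, 554, 560, 560, 558, 556, 455, 399, 399, 397, 396, 478, 456, 341, 353, 389, 393, 399]
```

```bash
python3 go.py .518 .14 .18 0
```

```text
t 24.2667 pos [ 0.5656 -0.2826  0.1844] joints [-0.13  0.61  0.77  1.67 -0.48  1.06  0.78] F [ 0.1  0.2 -3.6] open 0.0101 59.40564215183258
shift [ 0.8435 -0.1098  0.0081] turn [ 0.0023  0.0003 -0.011 ] rows>= 10.2
```

Call:
step_arm(rows=[[1,0.035,-0.004,0,0,0,-0.0115],[1,0.07,-0.008,0,0,0,0],[1,0.07,-0.008,0,0,0,0],[1,0.07,-0.008,0,0,0,0],[1,0.07,-0.008,0,0,0,0],[1,0.07,-0.008,0,0,0,0],[1,0.07,-0.008,0,0,0,0],[1,0.07,-0.008,0,0,0,0],[1,0.07,-0.008,0,0,0,0],[1,0.07,-0.008,0,0,0,0],[1,0.07,-0.008,0,0,0,0],[1,0.07,-0.008,0,0,0,0]])

```text
clock: 25.27
tcp_pos: [0.518, 0.1215, 0.1819]
tool_rot: [0.707, 0.707, -0.0, 0.0]
wrist_force: [0.5, 1.1, -2.0]
opening: 0.0099
grasp_force: 59.3
```

Call:
step_arm(rows=[[1,0.035,-0.004,0,0,0,0],[1,0,0,0,0,0,0],[1,0,0,0,0,0,0],[1,0,0,0,0,0,0]])

```text
clock: 25.6
tcp_pos: [0.5169, 0.1367, 0.1821]
tool_rot: [0.707, 0.707, -0.0, 0.0]
wrist_force: [0.0, -0.1, -3.4]
opening: 0.0101
grasp_force: 59.4
```

```bash
python3 go.py .518 .14 .064 0
```

```text
t 25.6 pos [0.5169 0.1367 0.1821] joints [-0.95  0.43  0.79  1.92 -0.37  0.95  0.02] F [ 0.  -0.1 -3.4] open 0.0101 59.384538531303406
shift [0.0069 0.0022 0.2363] turn [0.0002 0.0006 0.0001] rows>= 2.8
```

Lowering to about 8 mm above the final height, then gently.

Call:
step_arm(rows=[[1,0.0035,0.001,0.02,0,0,0],[1,0.0035,0.001,0.035,0,0,0],[1,0,0,0.035,0,0,0],[1,0,0,0.035,0,0,0],[1,0,0,0.035,0,0,0],[1,0,0,0.03,0,0,0],[1,0,0,0.02,0,0,0],[1,0,0,0.01,0,0,0],[1,0,0,0,0,0,0]])

```text
clock: 26.35
tcp_pos: [0.518, 0.1402, 0.0716]
tool_rot: [0.707, 0.707, -0.0, 0.0]
wrist_force: [-0.4, 0.5, -2.7]
opening: 0.0102
grasp_force: 59.4
```

Call:
step_arm(rows=[[1,0,0,0.004,0,0,0],[1,0,0,0.004,0,0,0],[1,0,0,0,0,0,0]])

```text
clock: 26.6
tcp_pos: [0.5186, 0.141, 0.0689]
tool_rot: [0.707, 0.707, 0.001, 0.001]
wrist_force: [-0.6, -0.3, -2.6]
opening: 0.0101
grasp_force: 59.4
```

Call:
step_arm(rows=[[1,0,0,0.002,0,0,0],[1,0,0,0.002,0,0,0],[1,0,0,0,0,0,0]])

```text
clock: 26.85
tcp_pos: [0.5184, 0.141, 0.0667]
tool_rot: [0.707, 0.707, 0.001, 0.0]
wrist_force: [1.0, -0.5, -2.5]
opening: 0.0105
grasp_force: 59.4
```

Call:
step_arm(rows=[[1,0,0,0.002,0,0,0],[1,0,0,0.002,0,0,0],[1,0,0,0,0,0,0]])

```text
clock: 27.1
tcp_pos: [0.5183, 0.1409, 0.0645]
tool_rot: [0.707, 0.707, 0.0, 0.0]
wrist_force: [-0.9, 0.1, -2.0]
opening: 0.01
grasp_force: 59.4
```

Call:
step_arm(rows=[[1,0,0,0.002,0,0,0],[1,0,0,0,0,0,0]])

```text
clock: 27.27
tcp_pos: [0.5189, 0.1409, 0.0641]
tool_rot: [0.707, 0.707, 0.001, 0.001]
wrist_force: [-0.4, -0.2, 6.4]
opening: 0.0099
grasp_force: 60.6
```

Contact felt at z = 0.064, as expected. Releasing and retreating.

Call:
step_arm(rows=[[0.4,0,0,0,0,0,0],[0.4,0,0,0,0,0,0],[0.4,0,0,0,0,0,0],[0.4,0,0,0,0,0,0],[0.4,0,0,-0.02,0,0,0],[0.4,0,0,-0.04,0,0,0],[0.4,0,0,-0.06,0,0,0],[0.4,0,0,-0.07,0,0,0],[0.4,0,0,-0.07,0,0,0],[0.4,0,0,0,0,0,0]])

```text
clock: 28.1
tcp_pos: [0.5206, 0.1409, 0.1999]
tool_rot: [0.707, 0.707, 0.004, 0.002]
wrist_force: [1.3, 0.3, 0.3]
opening: 0.0256
grasp_force: 0.0
```

Call:
step_arm(rows=[[0.4,-0.07,0,0,0,0,0],[0.4,-0.07,0,0,0,0,0],[0.4,-0.07,0,0,0,0,0],[0.4,-0.07,0,0,0,0,0],[0.4,-0.07,0,0,0,0,0],[0.4,-0.07,0,0,0,0,0],[0.4,-0.07,0,0,0,0,0],[0.4,0,0,0,0,0,0],[0.4,0,0,0,0,0,0]])

```text
clock: 28.85
tcp_pos: [0.518, -0.1064, 0.1943]
tool_rot: [0.708, 0.706, 0.0, 0.001]
wrist_force: [-0.0, 0.9, -0.6]
opening: 0.0252
grasp_force: 0.0
```

Run:
```python
from h import *
a=crop("top",140,150,170,100,3); b=crop("side",260,190,170,95,3)
cv2.imwrite("pics/z7.png",np.vstack([a,b]))
```

```text
(no output)
```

View pics/z7.png

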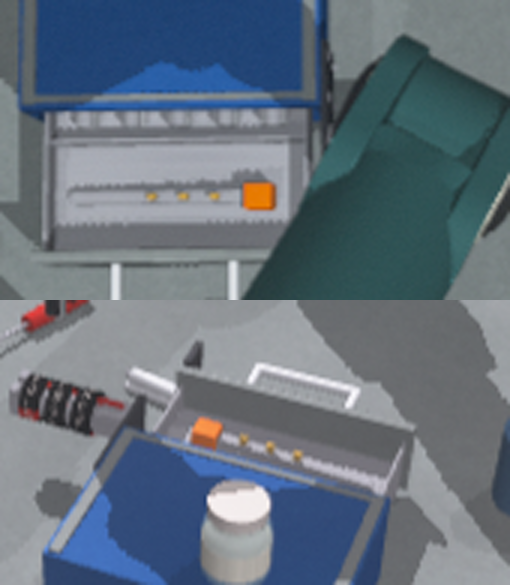

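The pin lies flat and centred in the front compartment: head at (258,195), nose at (70,195), teeth up, drawer open.

```bash
python3 -c "
from workcell import robot
print(robot.job_done())"
```

```text
the job is handed in; nothing more can be done
None
```

I set the dials to 4-7-3, drew the pin and laid it on the bench, pulled the drawer open about 130 mm, then laid the pin flat in its front compartment; I handed the job in at about 29 s, and no verdict was returned.

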